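# Load the last vial and lift the washing cassette out of its dock

### The job

Finish loading the vial-washing cassette and take it out of its bench dock for the washer: put the loose amber vial, mouth down as it stands, over the free spigot and push it fully down, and let go of it. Then pinch the cassette's two side catches together with the fingers and lift the cassette up, level and with all four vials still on their spigots, to about 10 cm above where it sat. Finish while holding it there, still and clear of the dock, with the catches squeezed; leave the dish, the jar and the wash bottle where they are.

Things in the scene. Friction and masses are not known exactly. Their poses are not given: they have to be found in the camera images.
- cassette: White plastic beam 224 (its x) x 34 (y) x 24 mm, 0.4 kg loaded, in the dock with 1.5 mm side play, locked until both catches are pinched. Origin: centre of underside, z up. On its flat top (deck) 4 steel spigots in a row at x = -92, -52, +52 (free), +92 mm, each 17 mm across and 36 mm tall, top 10 mm a cone to 8 mm. Grey spring catches at x = 0 on its +y and -y sides.
- free_spigot (a point): Centre of the foot of the empty spigot, on the deck, 30 mm above the bench while docked; the spigot rises 36 mm from here. A vial fully down has its mouth at this point.
- spigot_0 (a point): Foot of the spigot at cassette x = -92 mm, on the deck (carries vial_0).
- spigot_1 (a point): Foot of the spigot at cassette x = -52 mm, on the deck (carries vial_1).
- spigot_3 (a point): Foot of the spigot at cassette x = +92 mm, on the deck (carries vial_3).
- loose_vial: The vial to load: straight amber glass, 24 mm outside and 20 mm inside diameter, 50 mm tall (47 deep), 25 g, standing mouth down on a white tissue 100 mm square, 2 mm thick. Origin: centre of its open mouth (lower end as it stands), z up to its closed end. It has 1.5 mm clearance all round on a spigot and rests on the deck by its own weight.
- vial_0: Loose vial like the one to load, already on spigot_0. Origin: centre of its mouth; its closed top is 50 mm higher (80 mm above the bench while docked).
- vial_1: Loose vial like the one to load, already on spigot_1. Origin: centre of its mouth.
- vial_3: Loose vial like the one to load, already on spigot_3. Origin: centre of its mouth.
- catch_left (a joint): Angle of the catch on the cassette's +y side, rad: 0 at rest (latched), 0.21 pinched in to its stop. Hinged low on the beam (4 mm above its underside, 22.5 mm from its mid plane), the top tips inwards. Its spring takes 3.5 N at the tab to start, 8 N at the stop. The tooth is free of the dock at about 0.12 rad (0.19 at worst): squeeze to the stop. Springs back when let go.
- catch_right (a joint): The same for the catch on the cassette's -y side.
- catch_left_tab (a point): Middle of the outer face of the left catch's finger tab: grey, ribbed, 28 mm wide along cassette x, 49 to 93 mm above the bench while docked, flared out 0.2 rad at rest, upright when pinched. At rest the point is 71 mm above the bench; the tabs are 59 mm apart here over their outer faces, 67 mm at the top; 33 mm pinched. Vials stand 26 mm beside. The grip on both tabs carries the cassette.
- catch_right_tab (a point): The same for the right catch's tab (-y side).
- dock: Stainless drip dock, fixed to the bench, axes parallel to the cassette's: base plate 264 (x) x 76 (y) x 4 mm, trough walls 30 mm high; the cassette's underside sits 6 mm above the bench. Under each tab a keeper bar 52 mm long, 26 to 30 mm from the mid plane, top 42 mm above the bench: keep fingertips above it when closing on the tabs. Origin: centre of underside.
- petri_dish: Bystander: covered petri dish, 92 mm in diameter, 16 mm high. Origin: centre of its underside.
- jar: Bystander: lidded glass jar, 62 mm in diameter, 72 mm high. Origin: centre of its underside.
- wash_bottle: Bystander: white wash bottle, 64 mm in diameter, about 200 mm high with its spout. Origin: centre of its underside.

How it is judged (in metres and radians):
On the way, in this order (a step that is already met when the one before it is completed fails the run):
1. the loose vial is fully down on the free spigot and let go, with the cassette still latched in the dock (distance between loose_vial and free_spigot below 0.006 m and angle between the z axis of loose_vial and the z axis of cassette, either way round below 0.15 rad and contact force between the fingers and loose_vial below 0.1 N and z of cassette in the frame of dock below 0.012 m), for 0.3 s.
2. both catches are squeezed in and the cassette is lifted clear of the dock (value of joint each of catch_left, catch_right above 0.12 rad and z of cassette in the frame of dock above 0.05 m and contact force between cassette and dock below 0.1 N), for 0.2 s.
At the end, for the whole second after the job is handed in: The fingers hold the cassette (over 3 N), both catches squeezed (over 0.12 rad), underside 76 to 250 mm above the bench, off the dock, level within 0.17 rad, still (under 0.03 m/s), all four vials fully down (mouth within 6 mm of the spigot foot, within 0.15 rad of upright on the deck) (distance between vial_0 and spigot_0 below 0.006 m and angle between the z axis of each of vial_0, vial_1, vial_3, loose_vial and the z axis of cassette, either way round below 0.15 rad and distance between vial_1 and spigot_1 below 0.006 m and distance between vial_3 and spigot_3 below 0.006 m and distance between loose_vial and free_spigot below 0.006 m and height (world z) of cassette between 0.076 and 0.25 m and angle between cassette's own z axis and vertical below 0.17 rad and value of joint each of catch_left, catch_right above 0.12 rad and contact force between the fingers and cassette above 3 N and contact force between cassette and dock below 0.1 N and linear speed of cassette below 0.03 m/s); the arm keeps its last pose, push and grip.
It fails at once if the petri dish, jar or wash bottle is moved more than 30 mm or tipped over (distance of any of petri_dish, jar, wash_bottle from where it was at the start of the episode above 0.03 m or angle between any of petri_dish, jar, wash_bottle's own z axis and vertical above 0.6 rad).
It also fails if it takes over 48 s, if anything falls off the work surface, if the arm or the gripper's body presses on something with over 40 N, if the wrist force passes 120 N, or if a joint passes its speed limit or range.

### The arm

A 6-joint arm with a two-finger parallel gripper is mounted at the origin on the work surface. World frame = base frame: x ahead of the robot, y to its left, z up, the work surface at z = 0. Lengths are in mm, angles in rad, forces in N, time in s.
With the tool pointing down it reaches from about 350 to 875 mm from the base axis. Payload 4.2 kg.
Tool frame: the origin (TCP) lies at the very end of the fingers, on their centre line; the grasp point (between the pads) lies 19 mm behind it (arm.grip_point_offset is the distance from the TCP to the grasp point, in mm); z points along the fingers, y is the direction in which the jaws open and shut (so a half turn about z gives the same grasp; the last joint's range is limited). The gripper opens to 85 mm and grips with 20 to 120 N. Pads are 22 mm wide; open, the fingers measure 114 mm over their backs; the gripper's body (76 mm by 85 mm) begins 54 mm behind the grasp point. The pads swing forward as they close: fully open they stand 13 mm farther back than shut.
Start: joints at [1.491, 0.385, 0.008, 0, -1.194, -0.259], TCP at [207.689, 589.461, 231.312] pointing down, gripper open.
Joint ranges: [-3.14, 3.14], [-1.21, 2.06], [-1.07, 1.41], [-3.16, 2.05], [-2.99, -0.16], [-3.1, 3.1]. Speed limits (rad/s): [2.79, 2.79, 3.14, 3.14, 3.14, 3.14].

### API

Orientations are given as a unit quaternion [x, y, z, w].
In Python, from bench import arm gives the robot as it stands.
- The arm moves only by the tool drive_tool, never from a script. Its argument "steps" is a list of rows, each a list of 5 numbers: the shift along the tool's x, y, z in m, then the turn about the tool's z in degrees, then the finger opening in m, from 0 to 0.0854. A call has 1 to 20 rows; each row shifts and turns the commanded pose from where the row before left it, along the tool's axes as they then stand; what a row does not reach is not made up. A row lasts 1/10 s, in which the tool goes at most 50 mm and 8.59 degrees, less where a joint would pass 70% of its speed; a pose out of reach is approached as far as the arm can. A call is refused whole if a number of a shift passes 0.05 or a number of a turn 8.59, either way. A call with a gripper value outside its range is refused whole. The fingers move at their own pace and stop on an object; the grip force is fixed at half the most. Time passes only in rows, so rows that do not move let the fingers close. It gives the time, the measured TCP pose, the force and the opening at its end, in the units of the state.
- arm.read_state(): the state, without advancing time (a new reading comes with each control period).
- arm.get_image(name): name is "scene" or "top" or "wrist"; returns (picture, depth): 420x560x3 uint8, blue, green, red; 420x560 float32, mm along the optical axis (not along the pixel's ray), 0 where there is no reading.
- arm.camera_params(name): a dict with "K" (3x3 intrinsics, pixels), "dist" ([k1, k2, p1, p2, k3] as OpenCV has them; the pictures are not rectified), "world_to_cam" (4x4, takes a point from world to camera coordinates); the wrist camera has in their place "mount" (4x4, takes a point from camera to tool coordinates, whose origin is the TCP and whose axes are the flange's). Camera axes: x right, y up, looking along -z (the intrinsics and any distortion apply to the point x, -y, -z); pixel columns grow to the right and rows downward; lengths in mm; the calibration is good to about 2 mm. A picture is of the moment at which its call begins: read the wrist's pose just before it. camera_params takes no time and is no camera call.
- arm.job_done(): hands the job in, once; it reports no verdict.
The state is a dict: "clock": time; "joints": joint angles; "joint_vel": joint speeds; "joint_efforts": joint torques, N m; "position": TCP position; "ee_rot": TCP orientation; "contact_force": force on the tool from outside, world axes, zero at the start; "wrist_torque": the same for the moment, N m; "gripper_width": finger opening in mm.
Only numpy, scipy, OpenCV 4.12 (cv2) and the standard library are available. Lean on these libraries where they do the work, as an engineer would, in place of code of your own. Each camera call takes 0.05 s, during which the arm holds its last target.

## Working session

There is one attempt and no reset: what is moved stays moved. The work goes in short steps, Python scripts to look and compute and a tool call to move; the robot and the scene stay as the last step left them, time stands still between calls to the robot, and variables do not carry over. Pictures are saved under pics/ and viewed, and the job is handed in when it is done.

Besides the shell and the picture viewer there is one more tool, called after "Emit:" as name([rows], argument=value, ...), one row to a line, values as JSON. drive_tool: Moves the arm, as the interface text tells. Its arguments: {"type":"object","properties":{"steps":{"type":"array"}},"required":["steps"]}

```bash
ls; mkdir -p pics; cat > h.py <<'E'
import numpy as np, cv2
from scipy.spatial.transform import Rotation as R
from bench import arm
def w2c(name):
    p=arm.camera_params(name); return np.array(p['K'],float),np.array(p['dist'],float),p
def cam_pose(name,state=None):
    K,d,p=w2c(name)
    if 'world_to_cam' in p:
        c2w=np.linalg.inv(np.array(p['world_to_cam'],float))
    else:
        T=np.eye(4);T[:3,:3]=R.from_quat(state['ee_rot']).as_matrix();T[:3,3]=state['position']
        c2w=T@np.array(p['mount'],float)
    return K,d,c2w
def ray(cp,uv):
    K,d,c2w=cp
    q=cv2.undistortPoints(np.array(uv,float).reshape(-1,1,2),K,d).reshape(-1,2)
    v=np.c_[q[:,0],-q[:,1],-np.ones(len(q))]
    return c2w[:3,3], v@c2w[:3,:3].T
def onplane(cp,uv,z):
    o,v=ray(cp,uv); return o+v*((z-o[2])/v[:,2])[:,None]
def proj(cp,P):
    K,d,c2w=cp
    P=np.array(P,float).reshape(-1,3)
    c=(P-c2w[:3,3])@c2w[:3,:3]
    c=np.c_[c[:,0],-c[:,1],-c[:,2]]
    return cv2.projectPoints(c,np.zeros(3),np.zeros(3),K,d)[0].reshape(-1,2)
def cloud(cp,depth):
    h,w=depth.shape
    u,v=np.meshgrid(np.arange(w),np.arange(h))
    o,r=ray(cp,np.c_[u.ravel(),v.ravel()].astype(float))
    return (o+r*depth.ravel()[:,None]).reshape(h,w,3)
E
python3 - <<'E'
from h import *
s=arm.read_state();print(s)
for n in ['scene','top','wrist']:
    im,d=arm.get_image(n);cv2.imwrite(f'pics/{n}0.png',im);np.save(f'{n}0.npy',d)
    cp=cam_pose(n,s);print(n,cp[0].tolist(),cp[1],cp[2].round(3).tolist())
print(arm.grip_point_offset)
E
```

```text
pics
{'clock': 0.0, 'joints': array([ 1.49059078e+00,  3.85576680e-01,  6.60107495e-03, -5.42940071e-04,
       -1.19398764e+00, -2.58618293e-01]), 'joint_vel': array([-9.86349841e-04, -1.45339333e-03,  4.80926767e-04,  1.52283364e-03,
        1.16052131e-03, -3.73949809e-05]), 'joint_efforts': array([ 4.06829940e-04, -3.92294955e+01,  1.88401258e+01,  4.18608114e+00,
       -4.53083689e-03, -4.25014434e-06]), 'position': array([207.50054596, 588.91723442, 230.19322855]), 'ee_rot': array([ 9.85666587e-01, -1.68701340e-01, -1.54789796e-04,  1.10162846e-03]), 'contact_force': array([ 0.83772327, -0.13048611, -0.21413956]), 'wrist_torque': array([-0.00102606,  0.00749465, -0.04367036]), 'gripper_width': 85.34420071880217}
scene [[512.5613418545254, 0.0, 275.25344473078206], [0.0, 512.5613418545254, 209.74984956565547], [0.0, 0.0, 1.0]] [-0.07705465  0.          0.          0.          0.        ] [[0.048, -0.762, 0.646, 1236.431], [0.999, 0.04, -0.026, -6.298], [-0.006, 0.646, 0.763, 903.819], [0.0, 0.0, 0.0, 1.0]]
top [[523.2742655423267, 0.0, 287.15801918373575], [0.0, 523.2742655423267, 208.42512573658615], [0.0, 0.0, 1.0]] [0.01588512 0.         0.         0.         0.        ] [[-0.017, 0.991, -0.131, 345.621], [-1.0, -0.02, -0.021, 20.463], [-0.024, 0.131, 0.991, 1523.426], [0.0, 0.0, 0.0, 1.0]]
wrist [[306.59694666996035, 0.0, 276.59418898151733], [0.0, 306.59694666996035, 207.9932551703606], [0.0, 0.0, 1.0]] [0.02152103 0.         0.         0.         0.        ] [[-0.332, 0.908, 0.255, 272.605], [-0.943, -0.32, -0.087, 566.642], [0.003, -0.27, 0.963, 372.632], [0.0, 0.0, 0.0, 1.0]]
18.700000000000003
```

View pics/scene0.png

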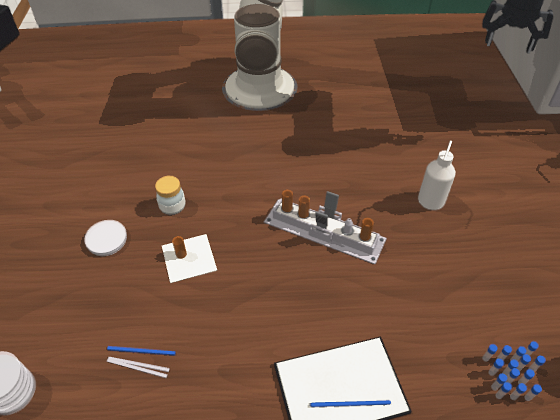

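View pics/top0.png

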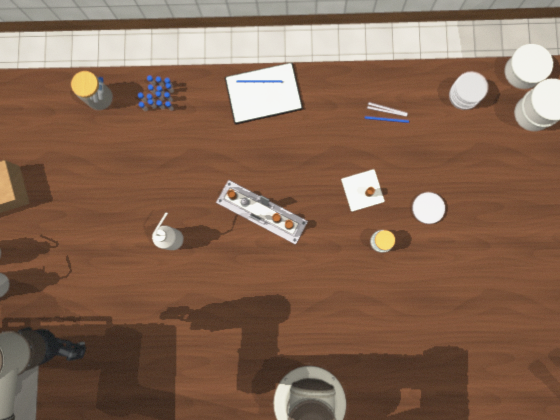

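View pics/wrist0.png

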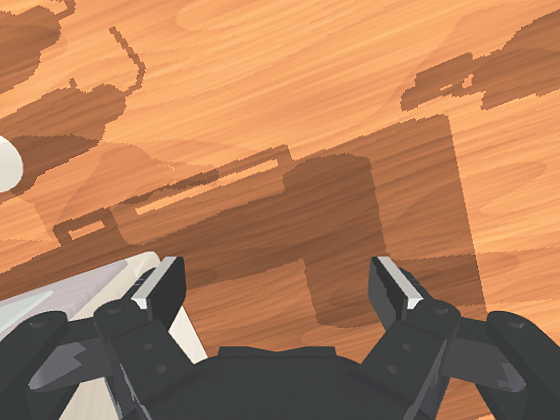

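Scene camera: loose vial at (180,247) on the tissue, cassette around (325,228) with grey tabs at (331,205)/(321,222), free spigot at (348,228). Top camera: vial_3 (232,195), free spigot (245,202), vial_1 (277,218), vial_0 (289,225), loose vial (370,191), jar (383,241), dish (429,208), bottle (165,237). Wrist sees only bench at present. Now measuring.

```bash
python3 - <<'E'
from h import *
for n in ['scene','top']:
    im=cv2.imread(f'pics/{n}0.png');d=np.load(f'{n}0.npy');cp=cam_pose(n)
    hsv=cv2.cvtColor(im,cv2.COLOR_BGR2HSV).astype(int)
    C=cloud(cp,d)
    b,g,r=[im[...,i].astype(int) for i in range(3)]
    m=((hsv[...,1]>190)&(r>90)&(r>b+70)&(hsv[...,0]<14)).astype(np.uint8)
    nn,l,st,ce=cv2.connectedComponentsWithStats(m)
    for i in range(1,nn):
        if st[i,4]<15: continue
        P=C[l==i]; z=P[:,2]
        print(n,ce[i].round(1),st[i].tolist(),'med',np.median(P,0).round(1),'zmax',np.percentile(z,95).round(1))
        top=P[(z>np.percentile(z,90)-6)]
        print('   topmean',top.mean(0).round(1),len(top))
    # dock etc by height
    print(n,'bench z', np.median(C[...,2][(C[...,0]>300)&(C[...,0]<700)&(abs(C[...,1])<300)]))
    sub={'scene':(240,150,420,290),'top':(200,160,320,260)}[n]
    x0,y0,x1,y1=sub
    cv2.imwrite(f'pics/{n}0z.png',cv2.resize(im[y0:y1,x0:x1],None,fx=4 if n=='scene' else 6,fy=4 if n=='scene' else 6,interpolation=cv2.INTER_CUBIC))
E
```

```text
scene bench z 1.9593861860158768
top bench z 0.6601309609222881
```

View pics/scene0z.png

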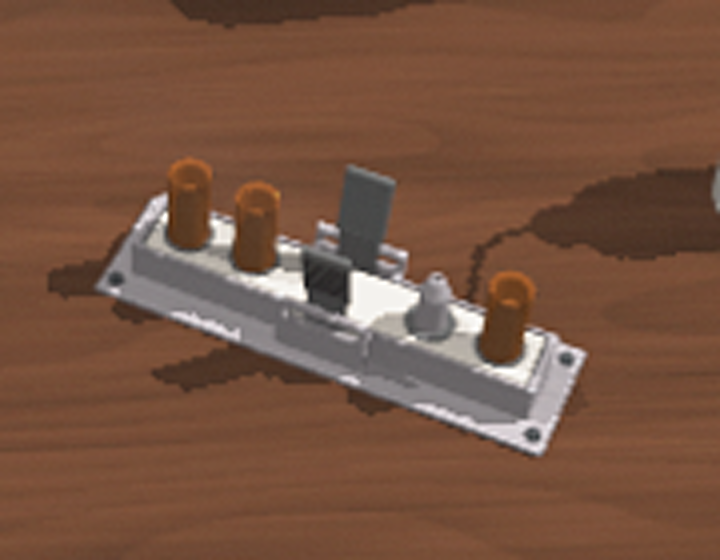

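View pics/top0z.png

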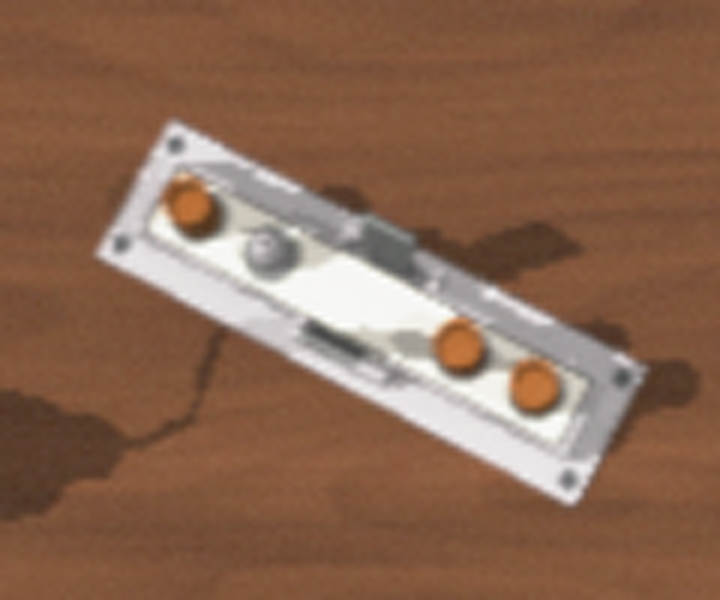

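```bash
python3 - <<'E'
from h import *
for n in ['scene','top']:
    im=cv2.imread(f'pics/{n}0.png');d=np.load(f'{n}0.npy');cp=cam_pose(n)
    C=cloud(cp,d)
    b,g,r=[im[...,i].astype(int) for i in range(3)]
    m=((r-b>70)&(g<r*0.62)).astype(np.uint8)
    nn,l,st,ce=cv2.connectedComponentsWithStats(m)
    for i in range(1,nn):
        if st[i,4]<15: continue
        P=C[l==i]; z=P[:,2]
        print(n,ce[i].round(1),st[i].tolist(),'med',np.median(P,0).round(1),'z',np.percentile(z,[5,50,95]).round(1), 'n',len(P), 'plane', onplane(cp,ce[i],80 if n=='top' else 55).round(1))
    # dock outline in top: by bolts / plate: white-ish mask
    if n=='top':
        gm=((abs(r-b)<30)&(r>95)).astype(np.uint8); gm[:160]=0; gm[260:]=0; gm[:,:205]=0; gm[:,320:]=0
        gm=cv2.morphologyEx(gm,cv2.MORPH_CLOSE,np.ones((7,7)))
        c=max(cv2.findContours(gm,0,2)[0],key=cv2.contourArea)
        box=cv2.boxPoints(cv2.minAreaRect(c)); W=onplane(cp,box,4); print(W.round(1), np.linalg.norm(np.diff(W,axis=0),axis=1), W.mean(0))
        e=max([W[1]-W[0],W[2]-W[1]],key=np.linalg.norm); print('yaw',np.degrees(np.arctan2(e[1],e[0])))
E
```

```text
scene [286.7 193.4] [282, 189, 11, 11, 75] med [495.2  49.1  81.8] z [77.7 81.8 84.2] n 75 plane [[471.7  50.8  55. ]]
scene [303.2 199. ] [298, 195, 12, 10, 60] med [513.5  82.7  82.3] z [77.  82.3 83.7] n 60 plane [[490.4  86.3  55. ]]
scene [367.3 222. ] [362, 218, 12, 9, 90] med [582.3 211.4  80.9] z [ 2.  80.9 83.8] n 90 plane [[562.7 217.2  55. ]]
scene [177.3 241.9] [172, 236, 12, 18, 107] med [ 590.9 -185.4   52.4] z [29.3 52.4 55.2] n 107 plane [[ 594.5 -183.5   55. ]]
top [370.4 190.2] [368, 188, 6, 6, 19] med [ 589.  -184.6   51.3] z [47.4 51.3 57. ] n 19 plane [[ 583.5 -180.8   80. ]]
top [231.  193.8] [228, 191, 7, 7, 30] med [581.8 208.3  79.9] z [74.1 79.9 86.5] n 30 plane [[581.6 208.2  80. ]]
top [276.2 217.4] [273, 214, 7, 7, 30] med [512.1  83.1  80.4] z [75.2 80.4 85.1] n 30 plane [[512.5  82.6  80. ]]
top [288.4 223.8] [286, 221, 6, 7, 28] med [493.7  50.   80.1] z [75.8 80.1 85.5] n 28 plane [[494.   49.1  80. ]]
[[568.6 265.1   4. ]
 [642.2 226.9   4. ]
 [512.9  -9.1   4. ]
 [441.   29.9   4. ]] [ 82.92444253 269.09655005  81.74851962] [541.14760055 128.22940762   4.        ]
yaw -118.71945243544431
```

Emit:
drive_tool([
  [0,0,-0.005,8.3,0.085],
  [0,0,-0.005,8.3,0.085],
  [0,0,-0.005,8.3,0.085],
  [0,0,-0.005,8.3,0.085],
  [0,0,-0.005,8.3,0.085],
  [0,0,-0.005,8.3,0.085],
  [0,0,-0.005,8.3,0.085],
  [0,0,-0.005,8.3,0.085],
  [0,0,-0.005,8.3,0.085],
  [0,0,-0.005,8.3,0.085],
  [0,0,-0.005,8.3,0.085],
  [0,0,-0.005,8.2,0.085],
])

```text
clock: 1.35
position: [207.6, 589.2, 291.0]
ee_rot: [-0.506, 0.863, -0.0, -0.0]
contact_force: [-0.4, 0.3, -0.1]
gripper_width: 85.1
```

```bash
cat > st.py <<'E'
from h import *
import sys
def go(target, s=None):
    s=s or arm.read_state(); M=R.from_quat(s['ee_rot']).as_matrix()
    return M.T@(np.array(target)-s['position'])
def info():
    s=arm.read_state();M=R.from_quat(s['ee_rot']).as_matrix()
    print('t',s['clock'],'pos',s['position'].round(1),'th',np.degrees(np.arctan2(M[1,0],M[0,0])).round(2),'z',M[:,2].round(4),'F',s['contact_force'].round(1),'w',round(s['gripper_width'],1),'j',s['joints'].round(2))
    return s
E
python3 - <<'E'
from st import *
s=info()
print(go([570,-150,230]))
E
```

```text
t 1.35 pos [207.6 589.2 291. ] th -119.25 z [-3.e-04 -1.e-03 -1.e+00] F [-0.4  0.3 -0.1] w 85.1 j [ 1.49  0.35  0.11 -0.   -1.33 -2.  ]
[ 467.78793715 -677.4233542    61.61394468]
```

Emit:
drive_tool([
  [0.026,-0.0395,0.003,0,0.085],
  [0.026,-0.0395,0.003,0,0.085],
  [0.026,-0.0395,0.003,0,0.085],
  [0.026,-0.0395,0.003,0,0.085],
  [0.026,-0.0395,0.003,0,0.085],
  [0.026,-0.0395,0.003,0,0.085],
  [0.026,-0.0395,0.003,0,0.085],
  [0.026,-0.0395,0.003,0,0.085],
  [0.026,-0.0395,0.003,0,0.085],
  [0.026,-0.0395,0.003,0,0.085],
  [0.026,-0.0395,0.003,0,0.085],
  [0.026,-0.0395,0.003,0,0.085],
  [0.026,-0.0395,0.003,0,0.085],
  [0.026,-0.0395,0.003,0,0.085],
  [0.026,-0.0395,0.003,0,0.085],
  [0.026,-0.0395,0.003,0,0.085],
  [0.026,-0.0395,0.01,0,0.085],
  [0.026,-0.0395,0.01,0,0.085],
  [0.0,0,0.02,0,0.085],
  [0.0,0,0,0,0.085],
])

```text
clock: 3.35
position: [601.9, -164.9, 199.1]
ee_rot: [-0.507, 0.862, 0.003, -0.003]
contact_force: [-0.4, 0.4, -0.1]
gripper_width: 84.9
```

```bash
python3 - <<'E'
from st import *
s=info()
print(go([589,-184.5,150]))
cp=cam_pose('wrist',s)
print(proj(cp,[[589,-184.5,52],[589,-184.5,2]]))
im,d=arm.get_image('wrist');cv2.imwrite('pics/w1.png',im);np.save('w1.npy',d)
E
```

```text
t 3.35 pos [ 601.9 -164.9  199.1] th -119.09 z [-0.008   0.0015 -1.    ] F [-0.4  0.4 -0.1] w 84.9 j [-0.01  0.41 -0.04 -0.   -1.13 -0.5 ]
[23.21419333  1.35425096 49.16848506]
[[277.70170032 171.42300277]
 [277.18196942 164.57273015]]
```

View pics/w1.png

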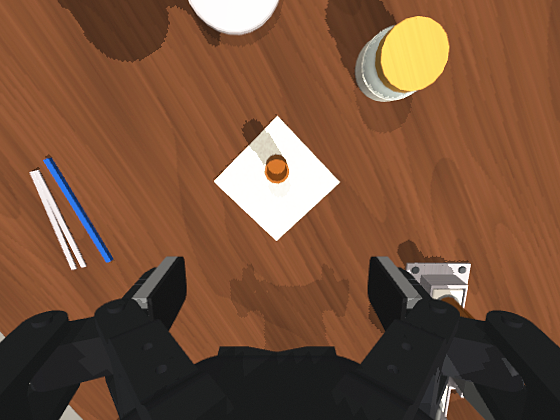

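Wrist picture: loose vial's amber top at (277,169) on the tissue, prediction (277.7,171.4), so the estimate agrees to ~2 mm; jar at (415,55), dish (233,5) and cassette corner (440,270) lower right.

```bash
cat > amb.py <<'E'
from st import *
def amber(im,cp,d,mina=40):
    b,g,r=[im[...,i].astype(int) for i in range(3)]
    m=((r-b>110)&(g<r*0.6)).astype(np.uint8)
    nn,l,st,ce=cv2.connectedComponentsWithStats(m)
    C=cloud(cp,d)
    for i in range(1,nn):
        if st[i,4]<mina: continue
        P=C[l==i]; zt=np.percentile(P[:,2],90)
        top=(l==i)&(C[...,2]>zt-5)
        vv,uu=np.nonzero(top)
        c,rad=cv2.minEnclosingCircle(np.c_[uu,vv].astype(np.float32))
        print(ce[i].round(1),st[i].tolist(),'zt',zt.round(1),'topc',np.mean([uu,vv],1).round(1),np.round(c,1),round(rad,1),'depthmean',C[top].mean(0).round(1))
        for z in (52,80): print('    ',z,onplane(cp,np.mean([uu,vv],1),z).round(1)[0],onplane(cp,c,z).round(1)[0])
E
python3 - <<'E'
from amb import *
s=info();cp=cam_pose('wrist',s)
amber(cv2.imread('pics/w1.png'),cp,np.load('w1.npy'))
E
```

```text
t 3.4 pos [ 602.7 -164.3  201.3] th -118.97 z [-4.7e-03  4.0e-04 -1.0e+00] F [-0.9  0.4  1.3] w 85.0 j [-0.01  0.41 -0.03 -0.   -1.13 -0.5 ]
[276.4 168.9] [265, 159, 24, 24, 313] zt 54.7 topc [276.4 168.9] [276.5 170.3] 12.0 depthmean [ 590.1 -186.8   54.8]
     52 [ 590.3 -186.5   52. ] [ 591.  -185.2   52. ]
     80 [ 588.5 -190.1   80. ] [ 589.  -188.9   80. ]
```

Emit:
drive_tool([
  [0.005,0,0.02,0,0.085],
  [0.01,0.001,0.03,0,0.085],
  [0.01,0,0.03,0,0.085],
  [0,0,0.01,0,0.085],
  [0,0,0,0,0.085],
  [0,0,0,0,0.085],
])

```text
clock: 4.0
position: [592.4, -184.9, 115.4]
ee_rot: [-0.509, 0.861, -0.001, 0.001]
contact_force: [0.4, -0.5, 0.2]
gripper_width: 85.1
```

```bash
python3 - <<'E'
from amb import *
s=info();cp=cam_pose('wrist',s)
im,d=arm.get_image('wrist');cv2.imwrite('pics/w2.png',im);np.save('w2.npy',d)
amber(im,cp,d)
print(go([590,-185.5,20]))
E
```

```text
t 4.0 pos [ 592.4 -184.9  115.4] th -118.82 z [ 3.3e-03 -9.0e-04 -1.0e+00] F [ 0.4 -0.5  0.2] w 85.1 j [-0.04  0.48 -0.16  0.   -0.93 -0.46]
[280.  208.6] [271, 205, 19, 9, 124] zt 52.6 topc [280.  208.6] [280. 208.] 9.1 depthmean [ 586.  -193.    53.3]
     52 [ 586.2 -192.6   52. ] [ 586. -193.   52.]
     80 [ 582.6 -199.7   80. ] [ 582.4 -200.    80. ]
[281.  226.1] [265, 211, 32, 24, 159] zt 52.4 topc [281.  226.1] [280.5 219.5] 16.0 depthmean [ 591.8 -180.9   51.7]
     52 [ 591.7 -181.    52. ] [ 589.7 -185.5   52. ]
     80 [ 587.3 -189.6   80. ] [ 585.6 -193.5   80. ]
[ 1.91945329  2.33682317 95.60334189]
```

View pics/w2.png

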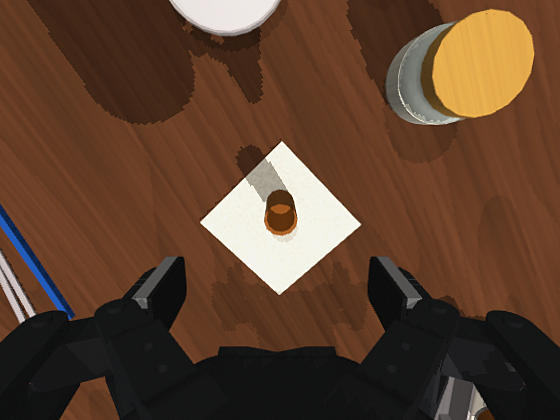

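Wrist picture: vial top ellipse centred at (280.5,220), midway between the pads (185…370 px). Position (589.7,-185.5) agrees; descending and closing.

Emit:
drive_tool([
  [0.001,0.001,0.02,0,0.085],
  [0.001,0.0013,0.025,0,0.085],
  [0,0,0.025,0,0.085],
  [0,0,0.015,0,0.085],
  [0,0,0.008,0,0.085],
  [0,0,0,0,0.06],
  [0,0,0,0,0.04],
  [0,0,0,0,0.03],
  [0,0,0,0,0.015],
  [0,0,0,0,0.015],
  [0,0,0,0,0.015],
])

```text
clock: 5.15
position: [588.6, -186.1, 21.5]
ee_rot: [-0.508, 0.861, -0.001, 0.001]
contact_force: [-0.6, 0.7, 6.3]
gripper_width: 22.5
```

```bash
python3 - <<'E'
from amb import *
s=info()
im,d=arm.get_image('wrist');cv2.imwrite('pics/w3.png',im)
E
```

```text
t 5.15 pos [ 588.6 -186.1   21.5] th -118.89 z [ 1.8e-03 -4.0e-04 -1.0e+00] F [-0.6  0.7  6.3] w 22.5 j [-0.04  0.59 -0.25  0.   -0.74 -0.46]
```

View pics/w3.png

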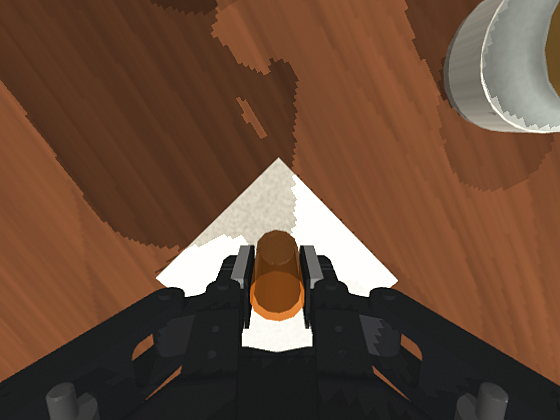

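Picture: vial between the pads at (278,275), upright; width 22.5 mm. Lifting and carrying to a viewing pose beyond the cassette's +x end.

Emit:
drive_tool([
  [0,0,-0.01,0,0.015],
  [0,0,-0.03,0,0.015],
  [0,0,-0.04,0,0.015],
  [0,0,-0.04,0,0.015],
  [0,0,-0.04,0,0.015],
  [-0.015,0.008,-0.02,0,0.015],
  [-0.035,0.019,0,0,0.015],
  [-0.035,0.019,0,0,0.015],
  [-0.035,0.019,0,0,0.015],
  [-0.035,0.019,0,0,0.015],
  [-0.035,0.019,0,0,0.015],
  [-0.035,0.019,0,0,0.015],
  [-0.035,0.019,0,0,0.015],
  [-0.035,0.019,0,0,0.015],
  [-0.035,0.019,0,0,0.015],
  [-0.022,0.011,0,0,0.015],
  [-0.012,0.006,0,0,0.015],
  [0,0,0,0,0.015],
  [0,0,0,0,0.015],
  [0,0,0,0,0.015],
])

```text
clock: 7.2
position: [592.3, 226.0, 200.5]
ee_rot: [-0.508, 0.862, -0.0, -0.0]
contact_force: [-1.0, 0.6, -1.2]
gripper_width: 22.5
```

```bash
python3 - <<'E'
from amb import *
s=info();cp=cam_pose('wrist',s)
im,d=arm.get_image('wrist');cv2.imwrite('pics/w4.png',im);np.save('w4.npy',d)
amber(im,cp,d)
print(proj(cp,[[563,174,66],[563,174,30],[512.5,82.6,80],[494,49.1,80],[581.6,208.2,80]]).round(1))
E
```

```text
t 7.2 pos [592.3 226.  200.5] th -119.0 z [-3.e-04 -2.e-04 -1.e+00] F [-1.   0.6 -1.2] w 22.5 j [ 0.62  0.42 -0.01  0.   -1.14 -1.13]
[274.8   3.1] [265, 0, 21, 9, 134] zt 80.8 topc [274.8   3.1] [275.    1.5] 10.1 depthmean [519.8  91.5  79.9]
     52 [515.5  83.5  52. ] [514.9  82.5  52. ]
     80 [519.8  91.5  80. ] [519.2  90.6  80. ]
[275.7 177.5] [267, 170, 19, 17, 247] zt 80.7 topc [275.7 177.5] [275.8 176.6] 9.5 depthmean [582.6 206.2  80.9]
     52 [585.2 210.5  52. ] [584.7 209.9  52. ]
     80 [582.7 206.3  80. ] [582.3 205.7  80. ]
[275.8 187.6] [263, 175, 26, 20, 95] zt 80.5 topc [275.6 187.5] [275.8 182. ] 12.9 depthmean [586.8 213.5  82.5]
     52 [590. 219.  52.] [587.2 214.5  52. ]
     80 [587.1 213.9  80. ] [584.6 209.8  80. ]
[276.6 307.3] [250, 282, 54, 39, 589] zt 231.3 topc [276.6 307.3] [276.5 296. ] 27.4 depthmean [595.7 231.2 231.2]
     52 [653.  334.9  52. ] [646.4 322.9  52. ]
     80 [644.  318.7  80. ] [638.1 307.8  80. ]
[[277.6 131.9]
 [277.4 130.9]
 [277.7 -14.8]
 [277.7 -80.1]
 [277.9 178.8]]
```

View pics/w4.png

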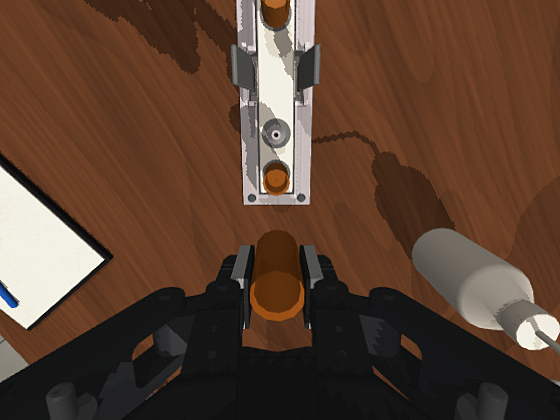

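```bash
python3 - <<'E'
from amb import *
s=info();cp=cam_pose('wrist',s)
im=cv2.imread('pics/w4.png')
M=R.from_quat(s['ee_rot']).as_matrix()
def tl(x,y,z): return s['position']+M@np.array([x,y,z])
for x in (-2,0,2):
  # top disc: z=-30.5 (tool z), mouth z=+19.5
  print(x,'top near/far rims',proj(cp,[tl(x-12,0,-30.5),tl(x+12,0,-30.5),tl(x,12,-30.5),tl(x,-12,-30.5),tl(x+12,0,19.5),tl(x-12,0,19.5)]).round(1).tolist())
c=im[215:335,225:330]; cv2.imwrite('pics/w4z.png',cv2.resize(c,None,fx=5,fy=5,interpolation=cv2.INTER_CUBIC))
c=im[100:210,220:340]; cv2.imwrite('pics/w4s.png',cv2.resize(c,None,fx=5,fy=5,interpolation=cv2.INTER_CUBIC))
for z in (50,66): print(onplane(cp,[[276.3,133.5]],z))
E
```

```text
t 7.25 pos [592.3 226.  200.5] th -119.0 z [-1.e-04 -1.e-04 -1.e+00] F [-0.4 -0.3  0.5] w 22.6 j [ 0.62  0.42 -0.01 -0.   -1.14 -1.13]
-2 top near/far rims [[277.7, 323.3], [277.8, 271.6], [306.9, 298.1], [248.6, 298.0], [277.5, 229.6], [277.4, 268.7]]
0 top near/far rims [[277.7, 319.2], [277.8, 267.0], [307.0, 293.7], [248.5, 293.7], [277.5, 226.3], [277.4, 265.6]]
2 top near/far rims [[277.7, 315.0], [277.8, 262.4], [307.2, 289.4], [248.4, 289.4], [277.5, 222.8], [277.4, 262.4]]
[[564.95998197 175.14216605  50.        ]]
[[564.68816927 174.67087974  66.        ]]
```

View pics/w4z.png

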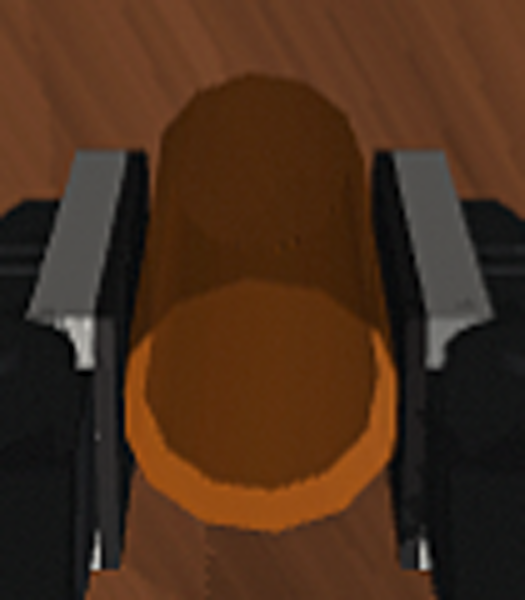

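View pics/w4s.png

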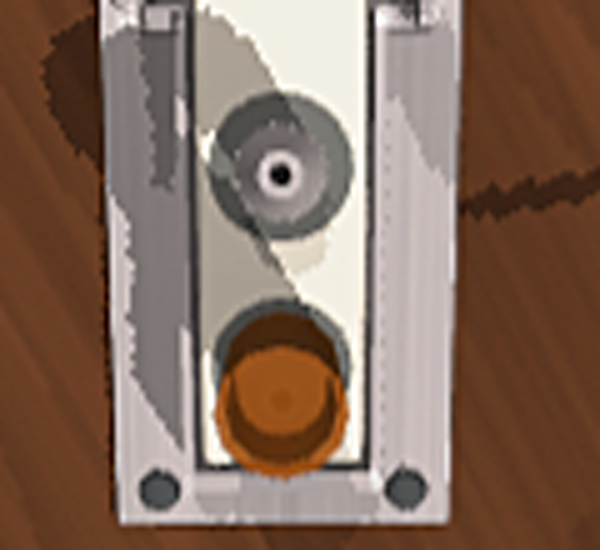

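Emit:
drive_tool([
  [0.02,0,0,0,0.015],
  [0.03,-0.0007,0.01,0,0.015],
  [0.0087,0,0.03,0,0.015],
  [0,0,0.03,0,0.015],
  [0,0,0.03,0,0.015],
  [0,0,0,0,0.015],
  [0,0,0,0,0.015],
])

```text
clock: 7.95
position: [565.0, 175.0, 100.9]
ee_rot: [-0.508, 0.861, -0.0, -0.0]
contact_force: [1.1, 0.1, 1.1]
gripper_width: 22.0
```

```bash
python3 - <<'E'
from amb import *
s=info();cp=cam_pose('wrist',s)
im,d=arm.get_image('wrist');cv2.imwrite('pics/w5.png',im)
im2,d2=arm.get_image('scene');c=im2[150:290,260:420];cv2.imwrite('pics/s5.png',cv2.resize(c,None,fx=5,fy=5,interpolation=cv2.INTER_CUBIC)[:600])
im3,d3=arm.get_image('top');c=im3[150:260,200:320];cv2.imwrite('pics/t5.png',cv2.resize(c,None,fx=5,fy=5,interpolation=cv2.INTER_CUBIC)[:600])
E
```

```text
t 7.95 pos [565.  175.  100.9] th -118.94 z [ 2.e-04 -6.e-04 -1.e+00] F [1.1 0.1 1.1] w 22.0 j [ 0.57  0.45 -0.25  0.   -0.87 -1.08]
```

View pics/w5.png

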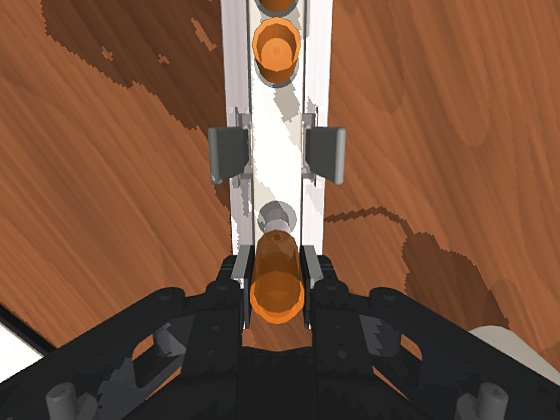

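View pics/s5.png

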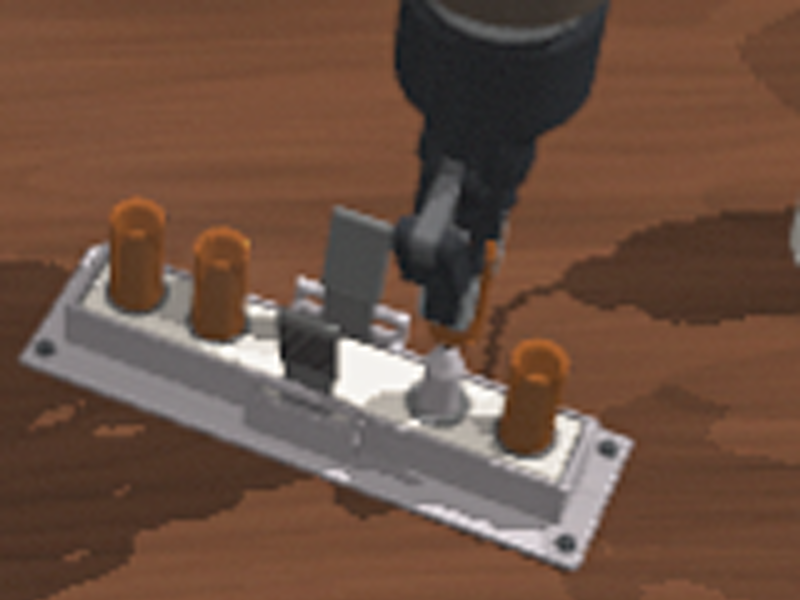

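```bash
python3 - <<'E'
from amb import *
s=info();cp=cam_pose('wrist',s)
im=cv2.imread('pics/w5.png')
c=im[190:330,215:340]; c=cv2.resize(c,None,fx=4.2,fy=4.2,interpolation=cv2.INTER_CUBIC); cv2.imwrite('pics/w5z.png',np.clip(c.astype(float)*1.3,0,255).astype(np.uint8))
d=R.from_quat(s['ee_rot']).as_matrix()
for S in ([565.2,175.6],[563,174],[564.,174.5]):
  print(S,'tip,foot',proj(cp,[S+[66],S+[30]]).round(1).tolist(),'footrim L/R/far r8.5',proj(cp,[np.array(S+[30])+d@[8.5,0,0],np.array(S+[30])+d@[0,8.5,0],np.array(S+[30])-d@[0,8.5,0]]).round(1).tolist())
def tl(x,y,z): return s['position']+d@np.array([x,y,z])
for x in (-2,-1,0): print(x,proj(cp,[tl(x-12,0,-30.5),tl(x+12,0,19.5)]).round(1).tolist())
E
```

```text
t 8.1 pos [565.8 176.1 102.4] th -118.91 z [ 0.0035  0.0017 -1.    ] F [ 0.5 -1.2 -0.6] w 22.6 j [ 0.58  0.45 -0.24  0.   -0.87 -1.08]
[565.2, 175.6] tip,foot [[277.9, 234.3], [277.8, 216.9]] footrim L/R/far r8.5 [[277.9, 205.8], [289.4, 216.9], [266.2, 216.9]]
[563, 174] tip,foot [[279.8, 230.6], [279.4, 213.7]] footrim L/R/far r8.5 [[279.5, 202.5], [291.0, 213.7], [267.8, 213.7]]
[564.0, 174.5] tip,foot [[278.8, 232.0], [278.5, 214.9]] footrim L/R/far r8.5 [[278.6, 203.7], [290.2, 214.9], [266.9, 214.9]]
-2 [[277.7, 323.3], [277.5, 229.6]]
-1 [[277.7, 321.2], [277.5, 228.0]]
0 [[277.7, 319.2], [277.5, 226.3]]
```

View pics/w5z.png

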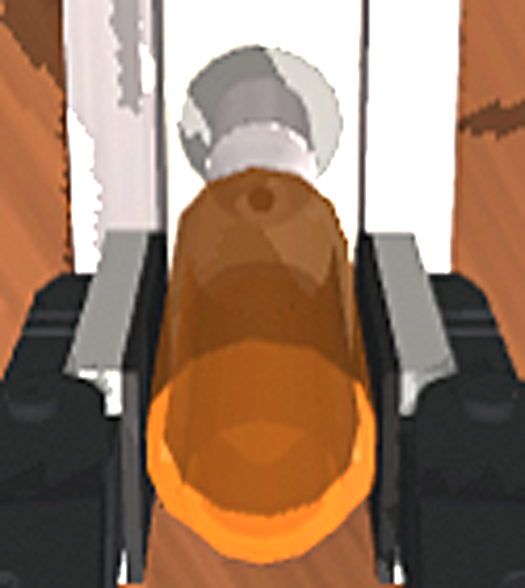

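View pics/t5.png

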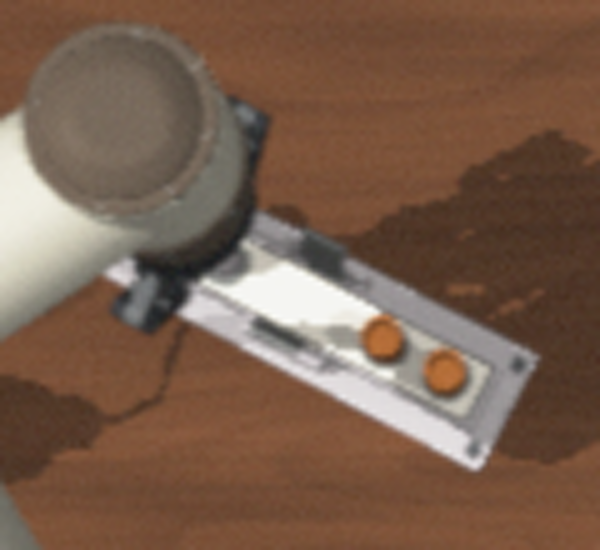

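Zoom: spigot tip hole at (277.1,237.1), vial mouth far rim at row 229.3; in the tool frame the spigot is at about (-1.2,-0.2) and the mouth at (-1.6,-0.1) mm, so they are aligned within ~0.5 mm. Lowering.

Emit:
drive_tool([
  [0,0,0.01,0,0.015],
  [0,0,0.01,0,0.015],
  [0,0,0.01,0,0.015],
  [0,0,0,0,0.015],
])

```text
clock: 8.5
position: [563.6, 175.0, 68.3]
ee_rot: [-0.508, 0.861, -0.0, -0.002]
contact_force: [0.6, -2.1, -1.0]
gripper_width: 22.2
```

```bash
python3 - <<'E'
from amb import *
s=info();print(s['wrist_torque'])
E
```

```text
t 8.5 pos [563.6 175.   68.3] th -118.93 z [-0.0028 -0.0017 -1.    ] F [ 0.6 -2.1 -1. ] w 22.2 j [ 0.58  0.49 -0.28 -0.   -0.81 -1.08]
[-0.29751466 -0.23958739 -0.02872932]
```

Emit:
drive_tool([
  [0,0,0.008,0,0.015],
  [0,0,0.007,0,0.015],
  [0,0,0.003,0,0.015],
  [0,0,0,0,0.015],
  [0,0,0,0,0.015],
])

```text
clock: 9.0
position: [564.1, 175.5, 51.9]
ee_rot: [-0.508, 0.861, 0.0, -0.001]
contact_force: [-0.1, -1.9, -1.6]
gripper_width: 22.2
```

```bash
python3 - <<'E'
from amb import *
s=info();print(s['wrist_torque'])
im,d=arm.get_image('wrist');cv2.imwrite('pics/w6.png',im)
im2,d2=arm.get_image('scene');c=im2[150:270,270:410];cv2.imwrite('pics/s6.png',cv2.resize(c,None,fx=5,fy=5,interpolation=cv2.INTER_CUBIC)[:600])
E
```

```text
t 9.0 pos [564.1 175.5  51.9] th -118.93 z [-1.e-03 -4.e-04 -1.e+00] F [-0.1 -1.9 -1.6] w 22.2 j [ 0.58  0.51 -0.29 -0.   -0.77 -1.08]
[-0.50068145  0.07170813 -0.00727206]
```

View pics/w6.png

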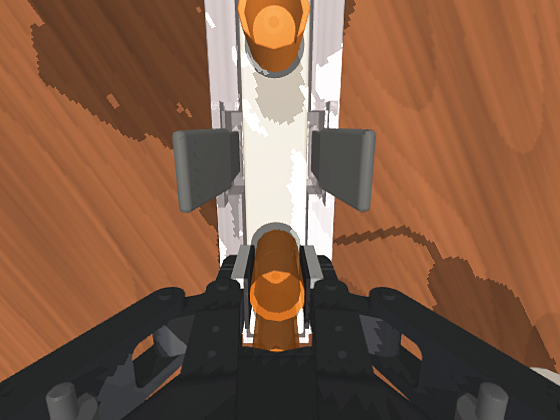

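View pics/s6.png

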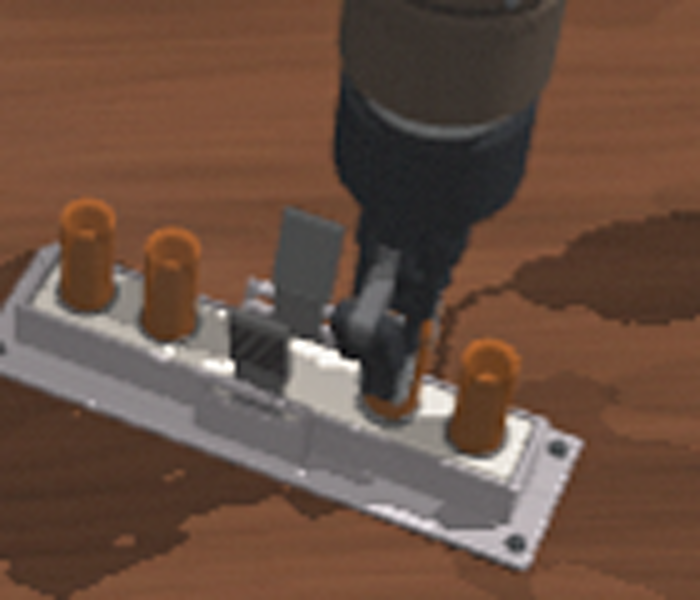

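The vial is over the spigot and almost on the deck (wrist (277,260); scene crop (390,410)). A last small push, then open.

Emit:
drive_tool([
  [0,0,0.0015,0,0.015],
  [0,0,0.001,0,0.015],
  [0,0,0,0,0.015],
])

```text
clock: 9.4
position: [564.6, 175.7, 50.0]
ee_rot: [-0.508, 0.861, -0.0, 0.0]
contact_force: [-0.4, -2.4, 1.0]
gripper_width: 22.1
```

```bash
python3 - <<'E'
from amb import *
s=info();print(s['wrist_torque'])
E
```

```text
t 9.4 pos [564.6 175.7  50. ] th -118.91 z [ 3.e-04  1.e-04 -1.e+00] F [-0.4 -2.4  1. ] w 22.1 j [ 0.58  0.51 -0.29  0.   -0.76 -1.08]
[-0.63651688  0.03288287  0.04537415]
```

Emit:
drive_tool([
  [0,0,0,0,0.028],
  [0,0,0,0,0.035],
  [0,0,0,0,0.05],
  [0,0,0,0,0.05],
  [0,0,-0.01,0,0.05],
  [0,0,-0.03,0,0.05],
  [0,0,-0.04,0,0.06],
  [0,0,-0.04,0,0.085],
  [-0.015,0,-0.03,0,0.085],
  [-0.035,0,0,0,0.085],
  [-0.01,0,0,0,0.085],
  [0,0,0,0,0.085],
])

```text
clock: 10.6
position: [593.6, 229.2, 199.6]
ee_rot: [-0.509, 0.861, 0.0, -0.0]
contact_force: [0.5, 0.2, -0.4]
gripper_width: 84.8
```

```bash
python3 - <<'E'
from amb import *
s=info();cp=cam_pose('wrist',s)
im,d=arm.get_image('wrist');cv2.imwrite('pics/w7.png',im);np.save('w7.npy',d)
im2,d2=arm.get_image('scene');c=im2[150:270,270:410];cv2.imwrite('pics/s7.png',cv2.resize(c,None,fx=5,fy=5,interpolation=cv2.INTER_CUBIC)[:600])
amber(im,cp,d)
E
```

```text
t 10.6 pos [593.6 229.2 199.6] th -118.84 z [-4.e-04  0.e+00 -1.e+00] F [ 0.5  0.2 -0.4] w 84.8 j [ 0.62  0.43 -0.01 -0.   -1.14 -1.13]
[275.9 130.9] [263, 118, 27, 29, 473] zt 80.6 topc [275.9 130.9] [275.5 132. ] 14.1 depthmean [565.1 175.3  80.3]
     52 [565.5 176.   52. ] [566.2 176.7  52. ]
     80 [565.1 175.3  80. ] [565.7 176.   80. ]
[275.9 174.2] [267, 166, 19, 18, 257] zt 80.6 topc [275.9 174.2] [276.  173.5] 9.7 depthmean [582.4 206.7  81.8]
     52 [584.7 210.9  52. ] [584.3 210.4  52. ]
     80 [582.5 206.9  80. ] [582.1 206.5  80. ]
[276.3 184. ] [263, 172, 27, 20, 98] zt 80.7 topc [276.2 184. ] [276. 179.] 13.0 depthmean [585.9 213.7  85.1]
     52 [589.  219.3  52. ] [586.9 215.   52. ]
     80 [586.3 214.5  80. ] [584.4 210.6  80. ]
```

View pics/w7.png

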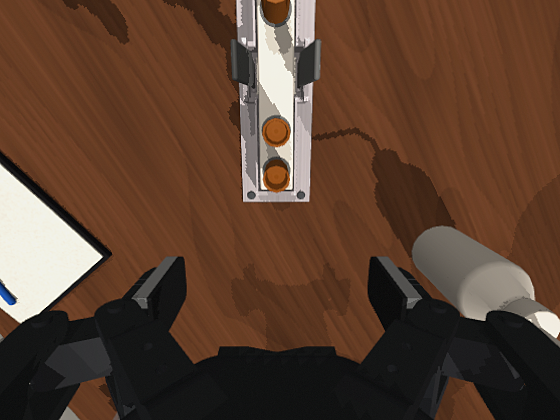

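View pics/s7.png

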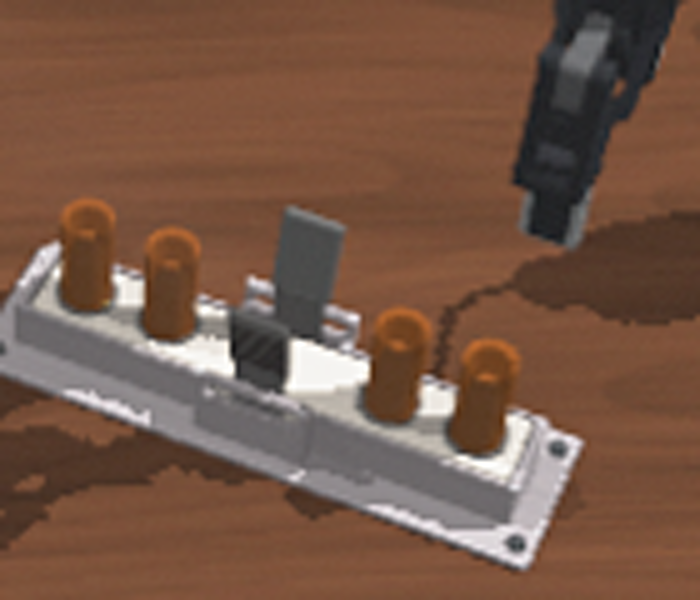

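Pictures: the vial sits on the free spigot, top at wrist (276,131), height 80.6 mm like vial_3; scene crop shows it at (400,370) standing like its neighbours. Now above the catches.

Emit:
drive_tool([
  [0.02,0,0,0,0.085],
  [0.04,-0.001,0.01,0,0.085],
  [0.035,0,0.02,0,0.085],
  [0.017,0,0.02,0,0.085],
  [0,0,0.005,0,0.085],
  [0,0,0,0,0.085],
  [0,0,0,0,0.085],
])

```text
clock: 11.4
position: [541.2, 130.1, 145.6]
ee_rot: [-0.508, 0.861, -0.0, 0.001]
contact_force: [0.2, -0.1, 0.6]
gripper_width: 85.2
```

```bash
python3 - <<'E'
from amb import *
s=info();cp=cam_pose('wrist',s)
im,d=arm.get_image('wrist');cv2.imwrite('pics/w8.png',im);np.save('w8.npy',d)
S=np.array([540.4,130.3,0]);cx=np.array([.4826,.8758,0]);cy=np.array([-.8758,.4826,0])
P=[S+a*14*cx+b*33.5*cy+[0,0,93] for a in(-1,1) for b in(-1,1)]
print(proj(cp,P).round(1)); print(go([540.4,130.3,51]))
E
```

```text
t 11.4 pos [541.2 130.1 145.6] th -118.89 z [ 1.7e-03  4.0e-04 -1.0e+00] F [ 0.2 -0.1  0.6] w 85.2 j [ 0.53  0.35 -0.28  0.   -0.94 -1.03]
[[227.7 206.6]
 [329.4 206.6]
 [229.5 246.1]
 [327.5 246.1]]
[ 0.6842023   0.8468939  94.69070779]
```

View pics/w8.png

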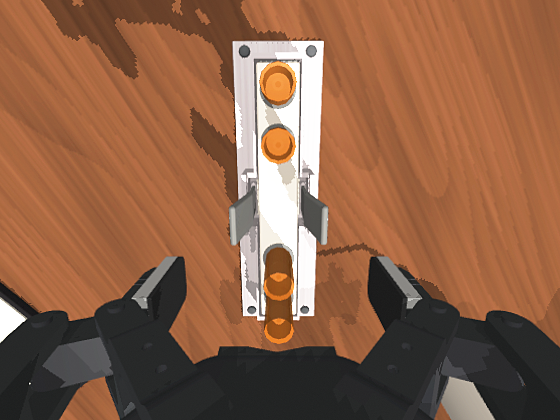

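Picture: tabs' outer top edges at cols 230 and 327, rows 205–245, matching predictions (228/328, 206–246). Pads straddle them. Descend.

Emit:
drive_tool([
  [0.0005,0.0008,0.02,0,0.085],
  [0,0,0.03,0,0.085],
  [0,0,0.025,0,0.085],
  [0,0,0.015,0,0.085],
  [0,0,0.004,0,0.085],
  [0,0,0,0,0.085],
])

```text
clock: 12.05
position: [539.9, 130.2, 50.9]
ee_rot: [-0.509, 0.861, -0.0, 0.0]
contact_force: [-1.4, 0.4, 1.0]
gripper_width: 84.8
```

```bash
python3 - <<'E'
from amb import *
s=info();cp=cam_pose('wrist',s)
im,d=arm.get_image('wrist');cv2.imwrite('pics/w9.png',im)
E
```

```text
t 12.05 pos [539.9 130.2  50.9] th -118.86 z [ 3.e-04 -2.e-04 -1.e+00] F [-1.4  0.4  1. ] w 84.8 j [ 0.53  0.47 -0.38  0.   -0.72 -1.03]
```

View pics/w9.png

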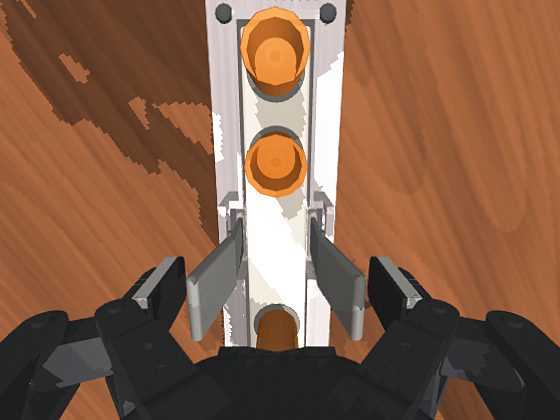

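Both tabs lie between the open pads ((215,280) and (337,280)), no contact. Closing.

Emit:
drive_tool([
  [0,0,0,0,0.07],
  [0,0,0,0,0.06],
  [0,0,0,0,0.05],
  [0,0,0,0,0.04],
  [0,0,0,0,0.025],
  [0,0,0,0,0.02],
  [0,0,0,0,0.02],
  [0,0,0,0,0.02],
  [0,0,0,0,0.02],
])

```text
clock: 13.0
position: [540.3, 130.3, 52.7]
ee_rot: [-0.509, 0.861, -0.0, 0.001]
contact_force: [-0.8, 1.0, 9.8]
gripper_width: 29.8
```

```bash
python3 - <<'E'
from amb import *
s=info();cp=cam_pose('wrist',s);print(s['wrist_torque'])
im,d=arm.get_image('wrist');cv2.imwrite('pics/w10.png',im)
E
```

```text
t 13.0 pos [540.3 130.3  52.7] th -118.84 z [ 0.0028  0.0011 -1.    ] F [-0.8  1.   9.8] w 29.8 j [ 0.53  0.46 -0.38  0.   -0.72 -1.03]
[0.36395467 0.6572943  0.14980935]
```

View pics/w10.png

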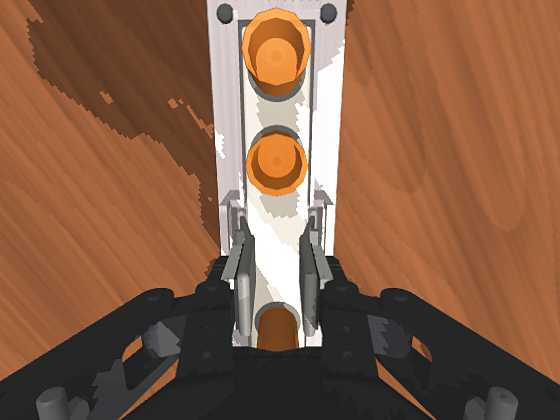

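Tabs are upright and squeezed at (243,275)/(310,275), opening 29.8 mm (the vial also read ~2 mm small), so the catches are at the stop. Lifting gently.

Emit:
drive_tool([
  [0,0,-0.003,0,0.02],
  [0,0,-0.005,0,0.02],
  [0,0,-0.006,0,0.02],
  [0,0,-0.006,0,0.02],
  [0,0,0,0,0.02],
  [0,0,0,0,0.02],
])

```text
clock: 13.65
position: [539.0, 129.6, 70.8]
ee_rot: [-0.508, 0.861, 0.0, -0.0]
contact_force: [0.6, -0.4, -4.5]
gripper_width: 29.7
```

```bash
python3 - <<'E'
from amb import *
s=info();cp=cam_pose('wrist',s);print(s['wrist_torque'])
im,d=arm.get_image('wrist');cv2.imwrite('pics/w11.png',im);amber(im,cp,d)
im2,d2=arm.get_image('scene');c=im2[150:270,270:410];cv2.imwrite('pics/s11.png',cv2.resize(c,None,fx=5,fy=5,interpolation=cv2.INTER_CUBIC)[:600])
E
```

```text
t 13.65 pos [539.  129.6  70.8] th -118.94 z [-5.e-04  1.e-04 -1.e+00] F [ 0.6 -0.4 -4.5] w 29.7 j [ 0.53  0.44 -0.37 -0.   -0.77 -1.03]
[-0.04220952  0.01363145 -0.02422436]
[274.3  48.8] [244, 17, 63, 79, 1587] zt 98.9 topc [272.6  43.2] [277.9  51.5] 34.6 depthmean [495.6  47.1  98.6]
     52 [491.   37.7  52. ] [490.5  42.   52. ]
     80 [493.8  43.3  80. ] [493.4  46.9  80. ]
[335.5  89. ] [335, 70, 2, 39, 44] zt 0.6 topc [335.5  89. ] [335.5  89. ] 19.0 depthmean [ 4.631e+02  7.040e+01 -2.000e-01]
     52 [473.8  70.3  52. ] [473.8  70.3  52. ]
     80 [479.5  70.2  80. ] [479.5  70.2  80. ]
[275.1 163.5] [246, 133, 59, 63, 2548] zt 98.7 topc [275.1 163.5] [276.2 164.2] 31.2 depthmean [514.4  82.7  98.4]
     52 [517.4  87.8  52. ] [517.1  88.4  52. ]
     80 [515.6  84.7  80. ] [515.3  85.2  80. ]
```

View pics/s11.png

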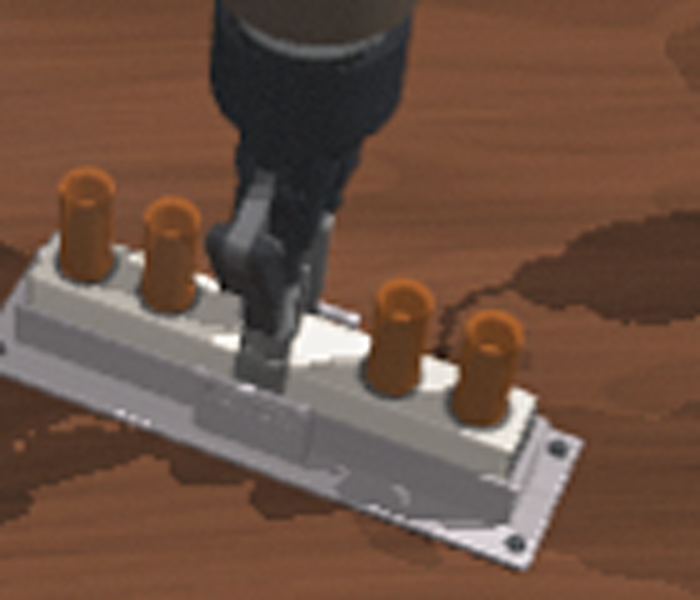

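View pics/w11.png

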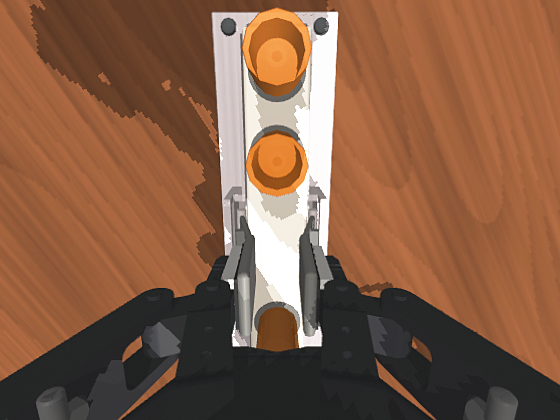

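The cassette has come up out of the trough with the gripper (vial tops 98.8 mm, all four seated, level; 4.5 N carried). Lifting the rest smoothly.

Emit:
drive_tool([
  [0,0,-0.005,0,0.02],
  [0,0,-0.01,0,0.02],
  [0,0,-0.012,0,0.02],
  [0,0,-0.012,0,0.02],
  [0,0,-0.012,0,0.02],
  [0,0,-0.012,0,0.02],
  [0,0,-0.01,0,0.02],
  [0,0,-0.006,0,0.02],
  [0,0,-0.003,0,0.02],
  [0,0,0,0,0.02],
  [0,0,0,0,0.02],
  [0,0,0,0,0.02],
  [0,0,0,0,0.02],
  [0,0,0,0,0.02],
])

```text
clock: 15.15
position: [539.2, 129.6, 152.5]
ee_rot: [-0.508, 0.861, 0.0, -0.0]
contact_force: [1.8, -0.3, -5.4]
gripper_width: 29.4
```

```bash
python3 - <<'E'
from amb import *
s=info();cp=cam_pose('wrist',s);print(s['wrist_torque'],abs(s['joint_vel']).max())
im,d=arm.get_image('wrist');cv2.imwrite('pics/w12.png',im);amber(im,cp,d)
im2,d2=arm.get_image('scene');c=im2[120:270,270:410];cv2.imwrite('pics/s12.png',cv2.resize(c,None,fx=4,fy=4,interpolation=cv2.INTER_CUBIC)[:600]);cv2.imwrite('pics/s12f.png',im2)
amber(im2,cam_pose('scene'),d2,15)
E
```

```text
t 15.15 pos [539.2 129.6 152.5] th -118.92 z [-7.e-04 -3.e-04 -1.e+00] F [ 1.8 -0.3 -5.4] w 29.4 j [ 0.53  0.34 -0.28 -0.   -0.96 -1.03]
[ 0.03800728  0.01100253 -0.06604056] 0.003673634858708829
[276.2  14.1] [246, 7, 61, 23, 102] zt 180.1 topc [274.2  15.8] [276.  28.] 30.0 depthmean [491.9  41.1 183.2]
     52 [474.    7.1  52. ] [476.5  14.2  52. ]
     80 [477.8  14.3  80. ] [480.   20.6  80. ]
[274.3  48.6] [246, 17, 61, 79, 1573] zt 180.6 topc [272.6  42.4] [277.4  51.2] 34.2 depthmean [495.7  47.  180.3]
     52 [483.   20.9  52. ] [482.7  27.5  52. ]
     80 [485.8  26.6  80. ] [485.5  32.4  80. ]
[319.2 103.4] [319, 90, 2, 32, 42] zt 0.7 topc [319.2 103.4] [319.5 105.5] 15.5 depthmean [ 4.648e+02  7.430e+01 -1.000e-01]
     52 [472.3  73.5  52. ] [472.7  75.   52. ]
     80 [476.3  73.1  80. ] [476.7  74.4  80. ]
[275.  163.6] [246, 133, 59, 63, 2557] zt 180.4 topc [275.  163.5] [276.2 164.2] 31.2 depthmean [514.6  82.8 180.1]
     52 [523.   96.8  52. ] [522.4  97.7  52. ]
     80 [521.2  93.7  80. ] [520.6  94.5  80. ]
[288.  157.3] [283, 156, 11, 5, 22] zt 183.9 topc [288.  157.3] [288. 159.] 5.1 depthmean [487.9  51.1 181.7]
     52 [353.5  61.4  52. ] [359.2  61.   52. ]
     80 [382.5  59.2  80. ] [388.1  58.8  80. ]
[305.9 163.5] [301, 162, 11, 6, 21] zt 182.6 topc [305.9 163.5] [306.  165.5] 5.2 depthmean [507.1  85.8 181.3]
     52 [376.6 102.2  52. ] [383.3 101.9  52. ]
     80 [404.9  98.7  80. ] [411.4  98.3  80. ]
[354.8 179.9] [350, 178, 11, 5, 18] zt 182.5 topc [354.8 179.9] [355. 181.] 5.1 depthmean [557.3 176.9 181.3]
     52 [435.9 209.7  52. ] [439.2 209.5  52. ]
     80 [462.2 202.6  80. ] [465.4 202.4  80. ]
[374.2 186.4] [369, 185, 11, 6, 19] zt 183.1 topc [374.2 186.4] [374.  188.5] 5.2 depthmean [576.6 211.6 181.5]
     52 [458.3 250.7  52. ] [464.6 249.1  52. ]
     80 [483.9 242.2  80. ] [490.  240.7  80. ]
```

View pics/s12.png

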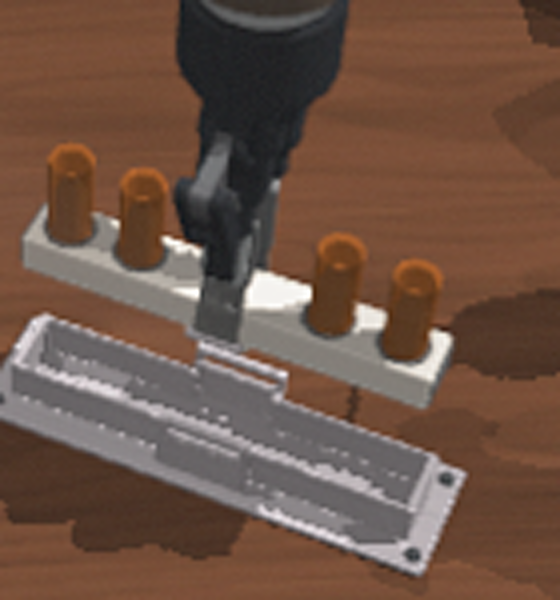

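View pics/w12.png

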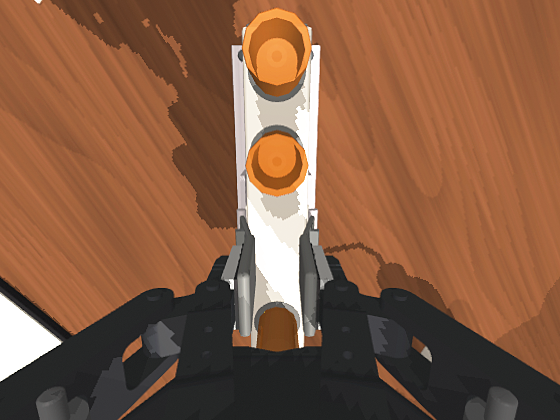

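View pics/s12f.png

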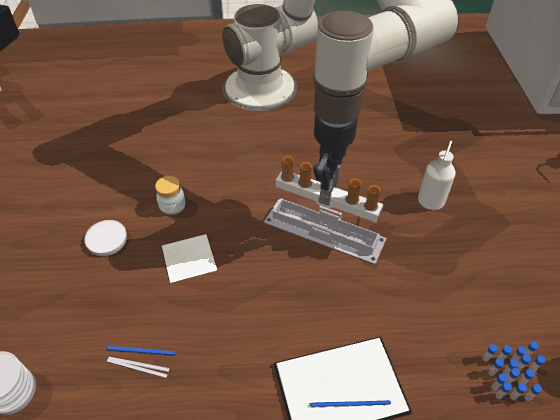

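The cassette hangs level, well clear of the dock. The four vial tops are all at ~180–181 mm, so its underside is ~106 mm above the bench. The tabs are squeezed, the joint speeds are near zero, and the dish, jar and bottle are at their starting pixels. Handing in.

```bash
python3 - <<'E'
from amb import *
print(arm.job_done()); info()
E
```

```text
the job is handed in; nothing more can be done
None
the job is handed in; nothing more can be done
```

The loose vial is on the free spigot, and the arm is holding the cassette about 100 mm above where it sat, with both catches squeezed. I handed the job in at about 15 s of the 48 s; no verdict was reported.

- **Vial:** I lowered it over the spigot with about 0.5 mm of misalignment and only a few newtons of force, then let go. Its top then read 80.6 mm above the bench, the same as vial_3.
- **Cassette:** In the last pictures all four vial tops were level at about 180–181 mm, so the underside is about 106 mm above the bench. It was clear of the dock and nearly still (joint speeds under 0.004 rad/s), with about 5.4 N on the wrist.
- **Catches:** I judged them from the pictures, where the tabs stand upright, and from the finger opening; I could not read the catch angles directly. The opening read 29.4 mm against the 33 mm expected, probably because the gripper reads a little small: the 24 mm vial read about 22.
- **Bystanders:** The dish, jar and wash bottle looked unmoved in the scene picture.

Nothing failed. The top and wrist cameras disagreed by about 2 mm on the spigot position, so I used the wrist camera for the insertion.

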